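Grade the bearing balls on the tilting sieve

TASK

Sort the mixed bearing balls with the tilting sieve: first push its handle down so that the balls roll over the slots and both small balls fall through into the near bin while the two large ones stay on the sieve, then raise the handle until the large balls roll over the pouring lip into the far bin. Tilt gently and let go of the handle when all four balls lie in their bins.

Things in the scene. Friction and masses are not known exactly. Their poses are not given: they have to be found in the camera images.
- stand: fixed grey stand, 360 x 106 mm; origin on the table below the sieve's hinge; x from the handle end to the pouring end, z up. Hinge axis along y, 125 mm up, between posts 137 mm high. Two open bins in line, inside y +-45 mm, floor 6 mm up: near bin (small balls) x -133 to -2 mm, walls 42 mm high; far bin (large balls) x +2 to +208 mm, walls 56 mm, end wall 66 mm high.
- sieve (a joint): tilt of the tray, rad: 0 level (as found), to -0.40 handle down, to +0.70 handle up. Friction hinge (0.25 N m, 1.5 N at the handle): stays where left. Tray 186 x 61 mm; its handle half has two slots 17 mm wide; the balls lie in the closed far half, whose floor rises 6 deg to the slots (they roll there beyond about -0.2) and 22 deg to the open lip (large balls leave beyond about +0.5).
- sieve_handle (a point): middle of the sieve's black round grip, 18 mm in diameter, 56 mm long, lying along the tray at its end nearest the robot, free all round. Turning with the tray, it is 175 mm from the hinge axis towards -x and 15 mm above it (140 mm above the table when level). Pinched from above across its sides it can turn in the fingers.
- small_ball_1_center (a point): centre of a small polished steel ball, 14 mm in diameter, 12 g; falls through the slots
- small_ball_2_center (a point): centre of the other small steel ball, 14 mm in diameter
- large_ball_1_center (a point): centre of a large steel ball, 26 mm in diameter, 65 g; rolls over the slots
- large_ball_2_center (a point): centre of the other large steel ball, 26 mm in diameter
There are look-alikes about, which are no part of the job. What is shaped like the part that bears large_ball_2_center but purple or red is not meant.

How it is judged:
By the outcome, as a careful person would: the job done as asked, in the order asked, and still so for the second after the job is handed in, with the robot touching nothing.
It also fails if it takes over 42 s, if anything falls off the work surface, if the arm or the gripper's body presses on something with over 40 N, if the wrist force passes 120 N, or if a joint passes its speed limit or range.

ROBOT

A 6-joint arm with a two-finger parallel gripper is mounted at the origin on a cart in front of the work surface, level with it; the furniture and walls round the work are solid. World frame = base frame: x ahead of the robot, y to its left, z up, the work surface at z = 0. Lengths are in mm, angles in rad, forces in N, time in s.
With the tool pointing down it reaches from about 275 to 750 mm from the base axis. Payload 10.2 kg.
Tool frame: the origin (TCP) lies midway between the tips of the shut fingers; the grasp point (between the pads) lies 19 mm behind it; z points along the fingers, y is the line along which they close (so a half turn about z gives the same grasp; the last joint's range is limited). The gripper opens to 85 mm and grips with 20 to 120 N. Pads are 22 mm wide; open, the fingers measure 114 mm over their backs; the gripper's body (76 mm by 85 mm) begins 54 mm behind the grasp point. The pads swing forward as they close: fully open they stand 13 mm farther back than shut.
Start: joints at [-1.477, 0.313, 1.498, -0, 1.331, -0.223], TCP at [163.539, -498.885, 231.294] pointing down, gripper open.
Joint ranges: [-2.94, 2.94], [-0.97, 2.17], [0.19, 2.56], [-1.23, 4.37], [0.02, 3.11], [-2.88, 2.88]. Speed limits (rad/s): [2.39, 2.39, 3.01, 3.14, 3.14, 3.14].

INTERFACE

Orientations are given as a unit quaternion [w, x, y, z].
In Python, from rig import ctrl gives the robot as it stands.
- The arm moves only by the tool send_rows, never from a script. Its argument "targets" is a list of rows, each a list of 7 numbers: the closure, from -1 (fully open) to 1 (shut), so that 0 is half open, then the shift along the tool's x, y, z in m, then the turn, a rotation vector about the tool's x, y, z in rad. In form: [[claw, dx, dy, dz, ax, ay, az], ...]. A call has exactly 10 rows; each row shifts and turns the commanded pose from where the row before left it, along the tool's axes as they then stand; what a row does not reach is not made up. A row lasts 1/8 s, in which the tool goes at most 62.5 mm and 10.7 degrees, less where a joint would pass 70% of its speed; a pose out of reach is approached as far as the arm can. A call with a gripper value outside its range is refused whole. The fingers move at their own pace and stop on an object; "squeeze" is the grip in N (left out, the last holds). Time passes only in rows, so rows that do not move let the fingers close, or fill a call up. It gives the time, the measured TCP pose, the force, the opening and the grip force at its end, in the units of the state.
- ctrl.sense(): the state, without advancing time (a new reading comes with each control period).
- ctrl.capture(name): name is "scene" or "top" or "wrist"; returns a dict with "img" (400x640x3 uint8, red, green, blue), "camera_matrix" (3x3 intrinsics, pixels), "R" (3x3) and "t" (3): a world point X has camera coordinates R X + t. Camera axes: x right, y down, z forward; pixel columns grow to the right and rows downward; lengths in mm; the calibration is good to about 2 mm. A picture is of the moment at which its call begins. There is no depth.
- ctrl.finish_job(): hands the job in; it is judged then, once.
Trained networks look in a picture, given as the dict that the camera call returned (one of the last four; its "shot" number tells which), for a name from the list of things; names that differ only in an ending like _2 or _b are one class to them, and where a whole thing is asked for, a point or a joint stands for the part that bears it (a point fixed in the world has none). Each returns a list of dicts, best first, with "score" (0 to 1); they miss things now and then, are a little off and sometimes report something else, mostly with a low value. They report only what shows in the picture. A call takes as long as a camera call. They do not tell look-alikes from the thing itself.
- ctrl.boxes_of(query, picture): "extent" ([left, top, width, height] in pixels, round what is visible of it).
- ctrl.landmark_of(query, picture): "point" ([column, row] in pixels: a listed point, or the origin of a listed thing).
The state is a dict: "time_s": time; "joints": joint angles; "dq": joint speeds; "tau": joint torques, N m; "eef_pos": TCP position; "ee_rot": TCP orientation; "force": force on the tool from outside, world axes, zero at the start; "wrist_torque": the same for the moment, N m; "grip_width": opening from 0.0 (shut) to 1.0 (fully open); "grip_force": force on a finger pad.
Only numpy, scipy, OpenCV 4.12 (cv2) and the standard library are available. Lean on these libraries where they do the work, as an engineer would, in place of code of your own. Each camera call takes 0.05 s, during which the arm holds its last target. There are 200 camera calls.

## Working session

There is one attempt and no reset: what is moved stays moved. The work goes in short steps, Python scripts to look and compute and a tool call to move; the robot and the scene stay as the last step left them, time stands still between calls to the robot, and variables do not carry over. Pictures are saved under pics/ and viewed, at most 10 in all, crops included, and the job is handed in when it is done.

Besides the shell and the picture viewer there is one more tool, called after ">>>" by a JSON object that holds its "method" and its "body". send_rows: Moves the arm, as the interface text tells. Its arguments: {"type":"object","properties":{"targets":{"type":"array"},"squeeze":{"type":"number"}},"required":["targets"]}

```bash
mkdir -p pics; ls; cat > h.py <<'E'
import numpy as np, cv2
from rig import ctrl
def cap(n,f=None):
    p=ctrl.capture(n)
    if f: cv2.imwrite(f'pics/{f}.png',cv2.cvtColor(p['img'],cv2.COLOR_RGB2BGR))
    return p
def ray(p,uv):
    K,R,t=[np.array(p[k],float) for k in('camera_matrix','R','t')]
    d=R.T@np.linalg.solve(K,[uv[0],uv[1],1.]); return -R.T@t,d
def atz(p,uv,z):
    c,d=ray(p,uv); return c+d*(z-c[2])/d[2]
def tri(obs):
    A=np.zeros((3,3));b=np.zeros(3)
    for p,uv in obs:
        c,d=ray(p,uv);d=d/np.linalg.norm(d);M=np.eye(3)-np.outer(d,d);A+=M;b+=M@c
    return np.linalg.solve(A,b)
def proj(p,X):
    q=np.array(p['camera_matrix'])@(np.array(p['R'])@X+np.array(p['t'])); return q[:2]/q[2]
E
python3 - <<'E'
from h import *
s=ctrl.sense();print(s)
for n in('scene','top'):
    p=cap(n,n+'0')
    for q in('stand','sieve_handle','small_ball_1_center','large_ball_1_center'):
        for r in ctrl.landmark_of(q,p)[:5]: print(n,q,np.round(r['point'],1),round(r['score'],2), np.round(atz(p,r['point'],{'stand':0,'sieve_handle':140}.get(q,130))))
E
```

```text
pics
{'time_s': 0.0, 'joints': array([-1.47738415e+00,  3.13477569e-01,  1.49845808e+00,  3.13369799e-05,
        1.33099015e+00, -2.23398937e-01]), 'dq': array([-0.00062231, -0.00098611, -0.0002039 , -0.00077067, -0.00132884,
       -0.00069162]), 'tau': array([ 8.13736006e-04, -4.12263787e+01, -2.59748018e+01, -1.00664781e-04,
        4.02790611e-03,  2.84350484e-06]), 'eef_pos': array([ 163.5291072 , -498.60840914,  230.71306335]), 'ee_rot': array([-6.64180264e-04,  9.87480421e-01,  1.57740207e-01,  5.84780391e-05]), 'force': array([ 0.59678591, -0.58171496,  0.45370115]), 'wrist_torque': array([0.01364673, 0.0018897 , 0.00918032]), 'grip_force': 0.0, 'grip_width': 1.003061485654387}
scene stand [319.5 234.3] 0.57 [ 579. -252.    0.]
scene sieve_handle [406.3 222.6] 0.93 [ 405. -246.  140.]
scene sieve_handle [320.3 235.6] 0.28 [ 533. -153.  140.]
scene small_ball_1_center [303.7 186.8] 0.43 [ 616. -255.  130.]
scene small_ball_1_center [317.7 237.6] 0.29 [ 538. -154.  130.]
scene large_ball_1_center [293.9 189.4] 0.49 [ 630. -240.  130.]
top stand [310.8 202.8] 0.75 [ 579. -241.    0.]
top sieve_handle [311.8 304.3] 0.64 [ 406. -245.  140.]
top small_ball_1_center [319.8 168.5] 0.51 [ 619. -257.  130.]
top large_ball_1_center [314.8 160.6] 0.76 [ 632. -249.  130.]
```

View pics/scene0.png

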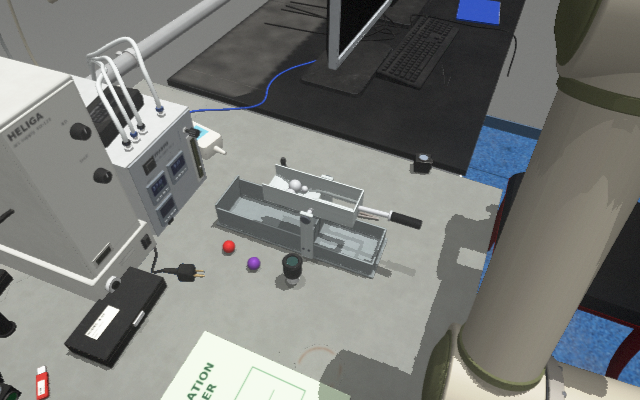

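View pics/top0.png

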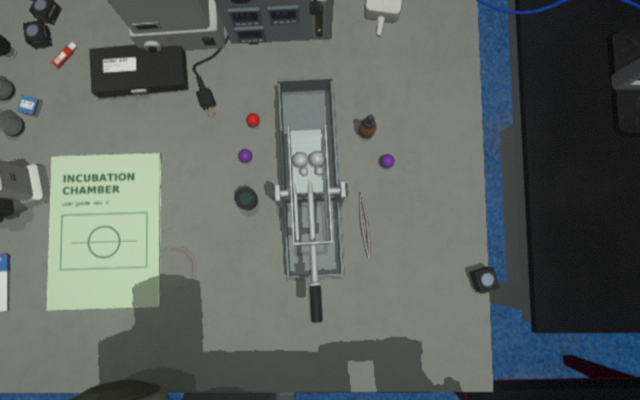

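The scene shows the sieve with grey balls in the closed half (top view: large at about (301,160) and (317,158), small at (304,170) and (319,169)). The look-alikes are red (253,120) and purple (245,156) and (387,161), all lying on the table. For the grip, the black handle is at (316,303). The dark cylinder (246,197), brown bottle (367,126) and black box (484,279) are not it. Next is a close crop.

```bash
python3 - <<'E'
from h import *
p=cap('top'); q=cap('scene')
im=p['img']; g=im.max(2)
c=cv2.resize(im[140:335,250:380],None,fx=3,fy=3,interpolation=cv2.INTER_CUBIC); cv2.imwrite('pics/crop1.png',c[:,:,::-1])
m=(g<45).astype(np.uint8); n,l,st,ce=cv2.connectedComponentsWithStats(m[270:335,300:335])
print(st[1:],ce[1:]+[300,270])
for a in [(311.8,304.3),(316.5,303)]: print(np.round(atz(p,a,140),1))
print('posts',atz(p,(281,192),137),atz(p,(343,190),137))
print(q and np.round(tri([(p,(316.3,303)),(q,(405.5,221))]),1))
m=(q['img'].max(2)<50).astype(np.uint8); n,l,st,ce=cv2.connectedComponentsWithStats(m[205:235,380:430]); print(st[1:],ce[1:]+[380,205])
E
```

```text
[[11 17  4 34 73]
 [17 17  3 10 16]
 [18 28  4 23 42]] [[312.08219178 303.45205479]
 [318.4375     291.125     ]
 [319.4047619  309.42857143]]
[ 406.1 -244.6  140. ]
[ 408.1 -251.8  140. ]
posts [ 580.10466455 -195.78088862  137.        ] [ 583.26062006 -293.61094553  137.        ]
[ 407.7 -251.6  137.2]
[[11 11 29 13 89]
 [35 18  1  1  1]] [[404.3258427  222.23595506]
 [415.         223.        ]]
```

View pics/crop1.png

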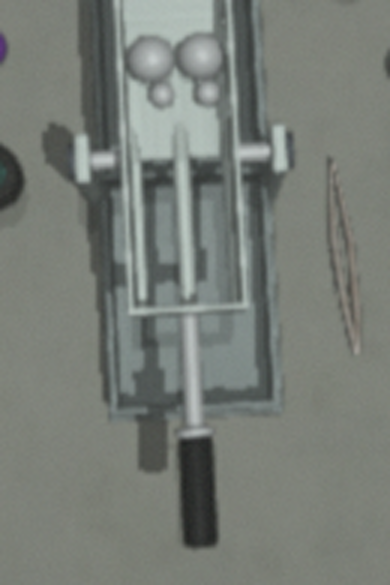

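>>> {"method": "send_rows", "body": {"targets": [[-1,0,0,0,0,0,0.141],[-1,0,0,0,0,0,0.141],[-1,0.036,-0.034,0,0,0,0],[-1,0.036,-0.034,0,0,0,0],[-1,0.036,-0.034,0,0,0,0],[-1,0.036,-0.034,0,0,0,0],[-1,0.036,-0.034,0,0,0,0],[-1,0.036,-0.034,0,0,0,0],[-1,0.036,-0.034,0,0,0,0],[-1,0,0,0,0,0,0]], "squeeze": 30}}

```text
time_s: 1.85
eef_pos: [408.6, -250.2, 231.4]
ee_rot: [-0.0, 1.0, 0.02, 0.0]
force: [-0.1, 0.3, -0.8]
grip_width: 0.998
grip_force: 0.0
```

```bash
python3 - <<'E'
from h import *
p=cap('wrist','w1'); s=ctrl.sense(); print(s['time_s'],s['eef_pos'],s['ee_rot'],s['joints'])
for r in ctrl.landmark_of('sieve_handle',p)[:3]: print(r['point'],r['score'],atz(p,r['point'],140))
print(proj(p,np.array([407.8,-251.7,140])))
E
```

```text
1.9 [ 407.60829522 -251.46610965  231.2745779 ] [ 4.33898158e-05  9.99825022e-01  1.87060452e-02 -9.12197407e-05] [-7.97951999e-01  2.11253541e-01  1.63022804e+00 -1.99654398e-04
  1.30017274e+00  7.35483436e-01]
[319.9, 201.8] 0.65 [ 408.34290591 -249.74898356  140.        ]
[322.13146082 202.48717096]
```

View pics/w1.png

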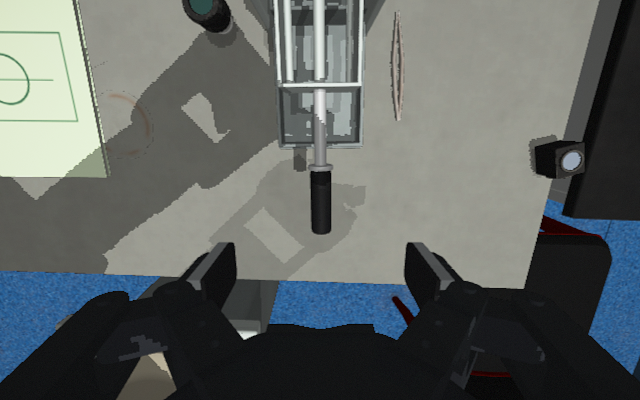

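The handle is at (320.5,202), centred between the fingers. Lowering and gripping.

>>> {"method": "send_rows", "body": {"targets": [[-1,0,0,0.02,0,0,0],[-1,0,0,0.025,0,0,0],[-1,0,0,0.025,0,0,0],[-1,0,0,0.02,0,0,0],[-1,0,0,0.015,0,0,0],[-1,0,0,0.007,0,0,0],[0.3,0,0,0,0,0,0],[1,0,0,0,0,0,0],[1,0,0,0,0,0,0],[1,0,0,0,0,0,0]], "squeeze": 25}}

```text
time_s: 3.2
eef_pos: [407.1, -250.8, 119.2]
ee_rot: [-0.002, 1.0, 0.017, -0.0]
force: [1.5, 0.5, 1.1]
grip_width: 0.199
grip_force: 25.5
```

```bash
python3 - <<'E'
import numpy as np
r=np.hypot(175,15);f=np.arctan2(15,175)
for t in np.arange(0,-.41,-.05):print(round(t,2),np.round([175-r*np.cos(f+t),r*np.sin(f+t)-15],1))
for t in np.arange(0,.71,.05):print(round(t,2),np.round([175-r*np.cos(f+t),r*np.sin(f+t)-15],1))
E
```

```text
0.0 [0. 0.]
-0.05 [-0.5 -8.8]
-0.1 [ -0.6 -17.5]
-0.15 [ -0.3 -26.3]
-0.2 [  0.5 -35.1]
-0.25 [  1.7 -43.8]
-0.3 [  3.4 -52.4]
-0.35 [  5.5 -60.9]
-0.4 [  8.  -69.3]
0.0 [0. 0.]
0.05 [1.  8.7]
0.1 [ 2.4 17.4]
0.15 [ 4.2 26. ]
0.2 [ 6.5 34.5]
0.25 [ 9.2 42.8]
0.3 [12.2 51. ]
0.35 [15.8 59.1]
0.4 [19.7 67. ]
0.45 [23.9 74.6]
0.5 [28.6 82.1]
0.55 [33.6 89.3]
0.6 [39.  96.2]
0.65 [ 44.8 102.8]
0.7 [ 50.8 109.2]
```

>>> {"method": "send_rows", "body": {"targets": [[1,0,0,0.004,0,0,0],[1,0,0,0.004,0,0,0],[1,0,0,0.004,0,0,0],[1,0,0,0.004,0,0,0],[1,0,0,0.004,0,0,0],[1,0,0,0.004,0,0,0],[1,0,0,0.004,0,0,0],[1,0,0,0.003,0,0,0],[1,0.0005,0,0.003,0,0,0],[1,0,0,0.001,0,0,0]]}}

```text
time_s: 4.45
eef_pos: [407.6, -250.9, 84.2]
ee_rot: [-0.001, 1.0, 0.018, -0.0]
force: [1.1, 7.7, 3.1]
grip_width: 0.198
grip_force: 26.3
```

>>> {"method": "send_rows", "body": {"targets": [[1,0,0,0.001,0,0,0],[1,0,0,0.001,0,0,0],[1,0,0,0.001,0,0,0],[1,0.0005,0,0.001,0,0,0],[1,0,0,0.001,0,0,0],[1,0,0,0.001,0,0,0],[1,0.0005,0,0.001,0,0,0],[1,0,0,0.001,0,0,0],[1,0,0,0,0,0,0],[1,0,0,0,0,0,0]]}}

```text
time_s: 5.7
eef_pos: [408.5, -250.8, 76.1]
ee_rot: [-0.001, 1.0, 0.018, -0.0]
force: [1.4, 7.4, 0.9]
grip_width: 0.203
grip_force: 26.3
```

```bash
python3 - <<'E'
from h import *
p=cap('top');q=cap('scene')
a=cv2.resize(p['img'][130:290,260:370],None,fx=3.5,fy=3.5,interpolation=cv2.INTER_CUBIC)
b=cv2.resize(q['img'][150:290,200:420],(407,560*0+260),interpolation=cv2.INTER_CUBIC)
o=np.zeros((560,800,3),np.uint8);o[:a.shape[0],:a.shape[1]]=a;o[:260,390:797]=b
cv2.imwrite('pics/d1.png',o[:,:,::-1]);s=ctrl.sense();print(s['time_s'],s['eef_pos'],s['force'])
E
```

```text
5.8 [ 408.54645992 -250.86415545   76.11652855] [1.65278546 7.29006516 0.79373324]
```

View pics/d1.png

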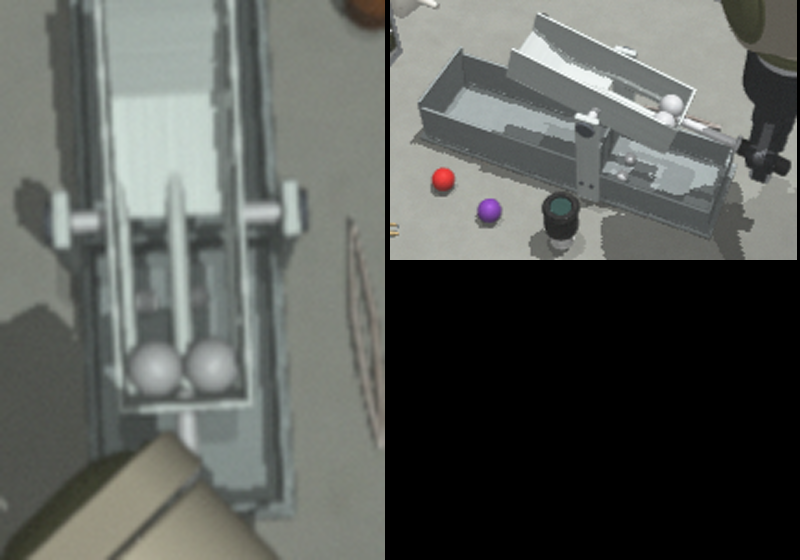

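Two small balls lie in the near bin (about (630,160) and (622,177) in the right-hand picture). Both large ones lie at the handle end of the sieve. Raising it now.

>>> {"method": "send_rows", "body": {"targets": [[1,-0.0005,0,-0.004,0,0,0],[1,-0.0005,0,-0.0045,0,0,0],[1,-0.0005,0,-0.0045,0,0,0],[1,-0.0005,0,-0.0045,0,0,0],[1,0,0,-0.0045,0,0,0],[1,0,0,-0.0045,0,0,0],[1,0,0,-0.0045,0,0,0],[1,0,0,-0.0045,0,0,0],[1,0.0003,0,-0.004,0,0,0],[1,0.0003,0,-0.0035,0,0,0]]}}

```text
time_s: 7.05
eef_pos: [406.6, -250.9, 118.8]
ee_rot: [-0.002, 1.0, 0.018, -0.001]
force: [-0.0, 5.2, -4.5]
grip_width: 0.199
grip_force: 25.0
```

>>> {"method": "send_rows", "body": {"targets": [[1,0.0002,0,-0.002,0,0,0],[1,0.0002,0,-0.002,0,0,0],[1,0.0002,0,-0.002,0,0,0],[1,0.0002,0,-0.002,0,0,0],[1,0.0002,0,-0.002,0,0,0],[1,0.0003,0,-0.002,0,0,0],[1,0.0003,0,-0.002,0,0,0],[1,0.0003,0,-0.002,0,0,0],[1,0.0003,0,-0.002,0,0,0],[1,0.0003,0,-0.002,0,0,0]]}}

```text
time_s: 8.3
eef_pos: [409.4, -250.8, 138.7]
ee_rot: [-0.002, 1.0, 0.018, -0.001]
force: [1.5, 7.5, -3.4]
grip_width: 0.203
grip_force: 24.8
```

>>> {"method": "send_rows", "body": {"targets": [[1,0.0007,0,-0.004,0,0,0],[1,0.0007,0,-0.004,0,0,0],[1,0.0008,0,-0.004,0,0,0],[1,0.0008,0,-0.004,0,0,0],[1,0.001,0,-0.004,0,0,0],[1,0.001,0,-0.004,0,0,0],[1,0.0012,0,-0.004,0,0,0],[1,0.0012,0,-0.004,0,0,0],[1,0.0013,0,-0.004,0,0,0],[1,0.0013,0,-0.004,0,0,0]]}}

```text
time_s: 9.55
eef_pos: [420.0, -250.2, 178.7]
ee_rot: [-0.002, 1.0, 0.018, 0.0]
force: [7.5, 7.2, -4.7]
grip_width: 0.197
grip_force: 24.9
```

```bash
python3 - <<'E'
from h import *
p=cap('top');q=cap('scene')
a=cv2.resize(p['img'][70:230,260:370],None,fx=3.5,fy=3.5,interpolation=cv2.INTER_CUBIC)
b=cv2.resize(q['img'][150:290,200:420],(407,560*0+260),interpolation=cv2.INTER_CUBIC)
o=np.zeros((560,800,3),np.uint8);o[:a.shape[0],:a.shape[1]]=a;o[:260,390:797]=b
cv2.imwrite('pics/d2.png',o[:,:,::-1]);s=ctrl.sense();print(s['time_s'],s['eef_pos'],s['force'])
E
```

```text
9.65 [ 420.17102803 -250.26993623  179.10693531] [ 4.50601873  7.68123979 -2.4334832 ]
```

View pics/d2.png

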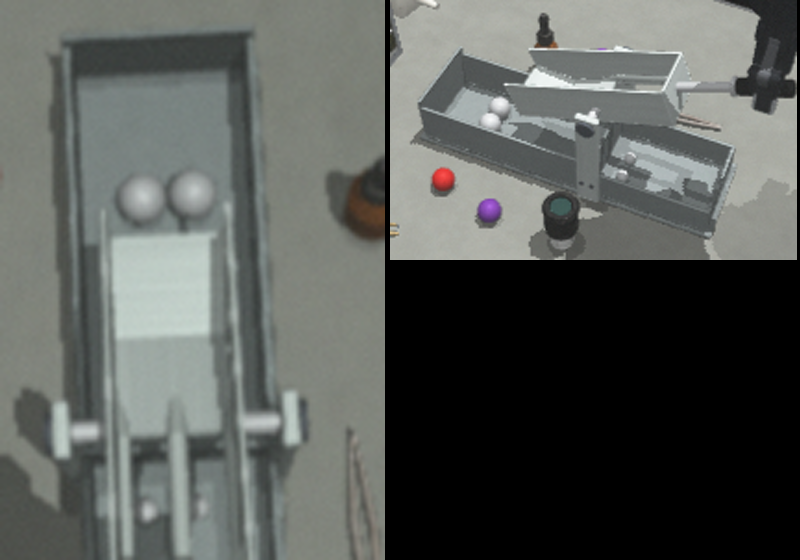

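All four balls are in their bins: the large ones at about (140,198) and (192,192) in the far bin, the small ones in the near bin. Letting go and retreating straight up.

>>> {"method": "send_rows", "body": {"targets": [[0.3,0,0,0,0,0,0],[-1,0,0,0,0,0,0],[-1,0,0,0,0,0,0],[-1,0,0,0,0,0,0],[-1,0,0,0,0,0,0],[-1,0,0,-0.02,0,0,0],[-1,0,0,-0.03,0,0,0],[-1,0,0,-0.03,0,0,0],[-1,0,0,-0.02,0,0,0],[-1,0,0,0,0,0,0]]}}

```text
time_s: 10.9
eef_pos: [420.0, -252.1, 280.2]
ee_rot: [0.001, 1.0, 0.017, 0.001]
force: [0.1, -0.5, -1.0]
grip_width: 1.0
grip_force: 0.0
```

```bash
python3 - <<'E'
from h import *
p=cap('top');q=cap('scene')
a=cv2.resize(p['img'][70:230,260:370],None,fx=3.5,fy=3.5,interpolation=cv2.INTER_CUBIC)
b=cv2.resize(q['img'][120:290,200:420],(407,315),interpolation=cv2.INTER_CUBIC)
o=np.zeros((560,800,3),np.uint8);o[:a.shape[0],:a.shape[1]]=a;o[:315,390:797]=b
cv2.imwrite('pics/d3.png',o[:,:,::-1]);s=ctrl.sense();print(s['time_s'],s['eef_pos'],s['force'],s['grip_width'])
E
```

```text
11.0 [ 419.5039826  -251.66401797  278.38279283] [-0.43416968 -0.70545388 -0.77740934] 1.0023447470392621
```

View pics/d3.png

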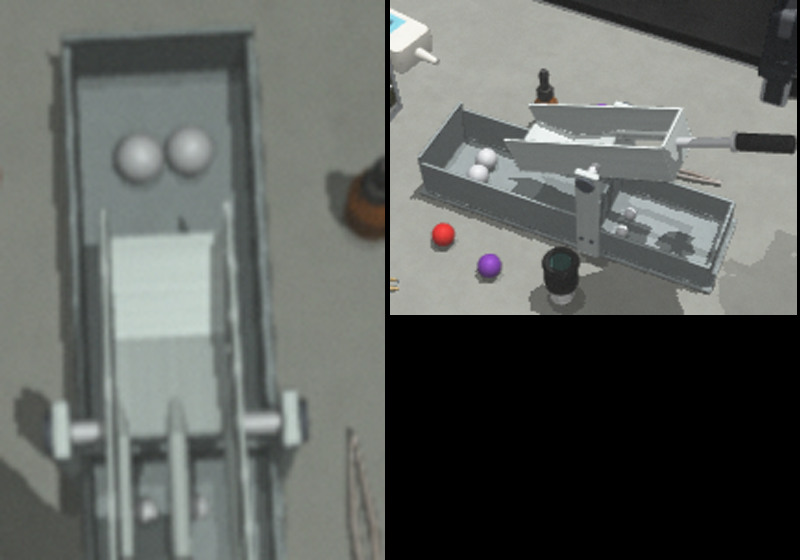

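The handle is free and all four balls are in their bins, with the large ones still rolling slowly. I'll let them settle, then hand in.

>>> {"method": "send_rows", "body": {"targets": [[-1,0,0,0,0,0,0],[-1,0,0,0,0,0,0],[-1,0,0,0,0,0,0],[-1,0,0,0,0,0,0],[-1,0,0,0,0,0,0],[-1,0,0,0,0,0,0],[-1,0,0,0,0,0,0],[-1,0,0,0,0,0,0],[-1,0,0,0,0,0,0],[-1,0,0,0,0,0,0]]}}

```text
time_s: 12.25
eef_pos: [419.7, -251.8, 279.3]
ee_rot: [-0.0, 1.0, 0.017, -0.0]
force: [0.9, 0.0, -0.1]
grip_width: 1.003
grip_force: 0.0
```

>>> {"method": "send_rows", "body": {"targets": [[-1,0,0,0,0,0,0],[-1,0,0,0,0,0,0],[-1,0,0,0,0,0,0],[-1,0,0,0,0,0,0],[-1,0,0,0,0,0,0],[-1,0,0,0,0,0,0],[-1,0,0,0,0,0,0],[-1,0,0,0,0,0,0],[-1,0,0,0,0,0,0],[-1,0,0,0,0,0,0]]}}

```text
time_s: 13.5
eef_pos: [419.7, -251.8, 279.3]
ee_rot: [-0.0, 1.0, 0.017, 0.0]
force: [-0.2, -0.8, -0.4]
grip_width: 1.001
grip_force: 0.0
```

>>> {"method": "send_rows", "body": {"targets": [[-1,0,0,0,0,0,0],[-1,0,0,0,0,0,0],[-1,0,0,0,0,0,0],[-1,0,0,0,0,0,0],[-1,0,0,0,0,0,0],[-1,0,0,0,0,0,0],[-1,0,0,0,0,0,0],[-1,0,0,0,0,0,0],[-1,0,0,0,0,0,0],[-1,0,0,0,0,0,0]]}}

```text
time_s: 14.75
eef_pos: [419.7, -251.8, 279.3]
ee_rot: [0.0, 1.0, 0.017, 0.0]
force: [-0.1, -0.5, 0.0]
grip_width: 0.998
grip_force: 0.0
```

```bash
python3 - <<'E'
from h import *
p=cap('top')
for r in ctrl.boxes_of('large_ball_1_center',p)[:4]+ctrl.boxes_of('small_ball_1_center',p)[:4]: print(r)
print(ctrl.finish_job())
E
```

```text
{'extent': [306.1, 107.9, 12.1, 9.4], 'score': 0.63}
the job is handed in; nothing more can be done
None
```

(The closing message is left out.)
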